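# Lay the beakers' spatulas in the notched rest, in the order of the beakers

### The arm

A 7-joint arm with a two-finger parallel gripper is mounted at the origin on a cart in front of the work surface, level with it; the furniture and walls round the work are solid. World frame = base frame: x ahead of the robot, y to its left, z up, the work surface at z = 0. Lengths are in m, angles in rad, forces in N, time in s.
With the tool pointing down it reaches from about 0.4 to 0.9 m from the base axis. Payload 5.5 kg.
Tool frame: the origin (TCP) lies on the centre line of the jaws, within the pads' length; the fingertips stand 25 mm ahead of it and the grasp point (between the pads) lies 6 mm ahead of it; z points along the fingers, y is the line along which they close (so a half turn about z gives the same grasp; the last joint's range is limited). The gripper opens to 92 mm and grips with 3 to 60 N. Pads are 19 mm wide; open, the fingers measure 130 mm over their backs; the gripper's body (75 mm by 190 mm) begins 47 mm behind the grasp point.
Start: joints at [1.479, 0.501, -0.427, 1.55, 0.221, 1.138, -0.21], TCP at [0.226, -0.61, 0.252] pointing down, gripper open.
Joint ranges: [-2.88, 2.88], [-0.31, 2.03], [-1.54, 1.56], [0.2, 2.42], [-1.41, 4.55], [0.19, 2.02], [-2.57, 2.57]. Speed limits (rad/s): [2.57, 2.57, 3.14, 3.14, 3.14, 3.14, 3.14].

### API

Orientations are given as a 3x3 rotation matrix whose columns are the frame's x, y, z axes.
In Python, from plant import env gives the robot as it stands.
- The arm moves only by the tool carry_out, never from a script. Its argument "steps" is a list that holds one entry, the list of rows, each a list of 7 numbers: the turn, a rotation vector about the world's x, y, z in degrees, then the shift along the world's x, y, z in m, then the closure, from -1 (fully open) to 1 (shut). In form: [[[rx, ry, rz, tx, ty, tz, gripper], ...]]. A call has 1 to 5 rows; each row shifts and turns the commanded pose from where the row before left it; what a row does not reach is not made up. A row lasts 1/12 s, in which the tool goes at most 41.7 mm and 7.16 degrees, less where a joint would pass 70% of its speed; a pose out of reach is approached as far as the arm can. A call is refused whole if a number of a shift passes 0.0417 or a number of a turn 7.16, either way. A call with a gripper value outside its range is refused whole. The fingers move at their own pace and stop on an object; the grip force is fixed at half the most. Time passes only in rows, so rows that do not move let the fingers close. It gives the time, the measured TCP pose, the force, the opening and the grip force at its end, in the units of the state.
- env.state(): the state, without advancing time (a new reading comes with each control period).
- env.camera(name): name is "side" or "top"; returns a dict with "image" (420x560x3 uint8, red, green, blue), "fx", "fy", "cx", "cy" (pixels), "R" (3x3) and "t" (3): a world point X has camera coordinates R X + t. Camera axes: x right, y down, z forward; pixel columns grow to the right and rows downward; lengths in m; the calibration is good to about 2 mm. A picture is of the moment at which its call begins. There is no depth.
- env.close_job(): hands the job in; it is judged then, once.
The state is a dict: "time_s": time; "q": joint angles; "qvel": joint speeds; "joint_efforts": joint torques, N m; "ee_pos": TCP position; "tool_rot": TCP orientation; "ft_force": force on the tool from outside, world axes, zero at the start; "wrist_torque": the same for the moment, N m; "finger_gap": finger opening in m; "grip_force": force on a finger pad.
Only numpy, scipy, OpenCV 4.12 (cv2) and the standard library are available. Lean on these libraries where they do the work, as an engineer would, in place of code of your own. Each camera call takes 0.05 s, during which the arm holds its last target. There are 200 camera calls.

### The job

The four beakers on the steel tray are about to go into the drying oven, so take off the spatula that lies across each one and lay it in the wooden rest, one to a notch, flat and about centred across both rails. The spatulas look alike, so keep them in the same left-to-right order as their beakers, so that each can go back to its own sample, and leave the beakers standing where they are.

Things in the scene. Friction and masses are not known exactly. Their poses are not given: they have to be found in the camera images.
- spatula_0: one of four like steel double spatulas, 196 mm long, 30 g; the flat bar that is gripped is 8 mm wide, 6 mm thick. Starts flat across the rim of beaker_0, pointing roughly away from the robot, some 70 mm overhanging at each end. Origin on its underside; own y runs along its length (bar from y = -85 to +95 mm, centre of mass at +5 mm), z up
- spatula_1: one of four like steel double spatulas, 196 mm long, 30 g; the flat bar that is gripped is 8 mm wide, 6 mm thick. Starts flat across the rim of beaker_1, pointing roughly away from the robot, some 70 mm overhanging at each end. Origin on its underside; own y runs along its length (bar from y = -85 to +95 mm, centre of mass at +5 mm), z up
- spatula_2: one of four like steel double spatulas, 196 mm long, 30 g; the flat bar that is gripped is 8 mm wide, 6 mm thick. Starts flat across the rim of beaker_2, pointing roughly away from the robot, some 70 mm overhanging at each end. Origin on its underside; own y runs along its length (bar from y = -85 to +95 mm, centre of mass at +5 mm), z up
- spatula_3: one of four like steel double spatulas, 196 mm long, 30 g; the flat bar that is gripped is 8 mm wide, 6 mm thick. Starts flat across the rim of beaker_3, pointing roughly away from the robot, some 70 mm overhanging at each end. Origin on its underside; own y runs along its length (bar from y = -85 to +95 mm, centre of mass at +5 mm), z up
- beaker_0: one of four like clear empty beakers, 46 mm in diameter, 62 mm high, loose, 60 g, upright in a row along the steel tray, left to right about 80 mm apart, in an order that differs between starts; spatula_0 lies across it. Origin: centre of its underside, z up; rim at z = 62 mm
- beaker_1: one of four like clear empty beakers, 46 mm in diameter, 62 mm high, loose, 60 g, upright in a row along the steel tray, left to right about 80 mm apart, in an order that differs between starts; spatula_1 lies across it. Origin: centre of its underside, z up; rim at z = 62 mm
- beaker_2: one of four like clear empty beakers, 46 mm in diameter, 62 mm high, loose, 60 g, upright in a row along the steel tray, left to right about 80 mm apart, in an order that differs between starts; spatula_2 lies across it. Origin: centre of its underside, z up; rim at z = 62 mm
- beaker_3: one of four like clear empty beakers, 46 mm in diameter, 62 mm high, loose, 60 g, upright in a row along the steel tray, left to right about 80 mm apart, in an order that differs between starts; spatula_3 lies across it. Origin: centre of its underside, z up; rim at z = 62 mm
- rest: fixed wooden rest, 150 x 222 mm, base top at 14 mm. Two upright 12 mm rails along its y at x = -55 and +55 mm, each notched at y = +67.5, +22.5, -22.5, -67.5 mm, so a spatula lies along x across the gap. Notch floors 36 mm above the bench, 12 mm wide; sides slope out to 26 mm at the tooth tops (50 mm high). Origin on the bench under its centre; x away from the robot, y left (turned up to 0.25 rad)
- steel_tray: shallow fixed dark steel tray, 120 x 320 mm, rim 16 mm high, floor 3 mm above the bench; the beakers stand in a row along its y. Origin on the bench under its centre; x away from the robot, y to its left (turned up to 0.2 rad). It lies left or right of the rest
Mind the look-alikes: they are no part of the job. What is shaped like the beaker_2 but blue or green is not meant.

How it is judged:
By the outcome, as a careful person would: the job done as asked, in the order asked, and still so for the second after the job is handed in, with the robot touching nothing.
It also fails if it takes over 99 s, if anything falls off the work surface, if the arm or the gripper's body presses on something with over 40 N, if the wrist force passes 120 N, or if a joint passes its speed limit or range.

## Working session

There is one attempt and no reset: what is moved stays moved. The work goes in short steps, Python scripts to look and compute and a tool call to move; the robot and the scene stay as the last step left them, time stands still between calls to the robot, and variables do not carry over. Pictures are saved under pics/ and viewed, at most 14 in all, crops included, and the job is handed in when it is done.

Besides the shell and the picture viewer there is one more tool, called after ">>>" in YAML: its name, and indented under it one key for each argument. carry_out: Moves the arm, as the interface text tells. Its arguments: {"type":"object","properties":{"steps":{"type":"array"}},"required":["steps"]}

```bash
mkdir -p pics; python3 - <<'E'
from plant import env
import cv2,pickle
s=env.state();print(s['time_s'],s['ee_pos'],s['tool_rot'],s['finger_gap'])
for n in('top','side'):
    c=env.camera(n);pickle.dump(c,open(f'pics/{n}0.pkl','wb'))
    print(n,c['fx'],c['cx'],c['cy'],c['R'],c['t'])
    cv2.imwrite(f'pics/{n}0.png',cv2.resize(c['image'][:,:,::-1],(800,600),interpolation=cv2.INTER_CUBIC))
E
```

```text
0.0 [ 0.22554483 -0.60890449  0.25069438] [[ 9.37673168e-01  3.47517786e-01 -6.47383741e-04]
 [ 3.47518388e-01 -9.37671405e-01  1.81840878e-03]
 [ 2.48961704e-05 -1.93005087e-03 -9.99998137e-01]] 0.0918427604747869
top 499.51358224469516 282.872584161557 207.33080546980207 [[ 0.01292747 -0.99982981  0.01316204]
 [-0.99724469 -0.01385342 -0.07287736]
 [ 0.07304729 -0.01218366 -0.99725406]] [0.03879117 0.50410433 1.49325036]
side 440.55789563747265 282.6142449311314 210.22497788293018 [[-0.86340155 -0.5043628   0.01248708]
 [-0.20755104  0.33252276 -0.91997347]
 [ 0.45984815 -0.79689823 -0.39178169]] [0.4537695  0.16282999 1.06027228]
```

View pics/top0.png

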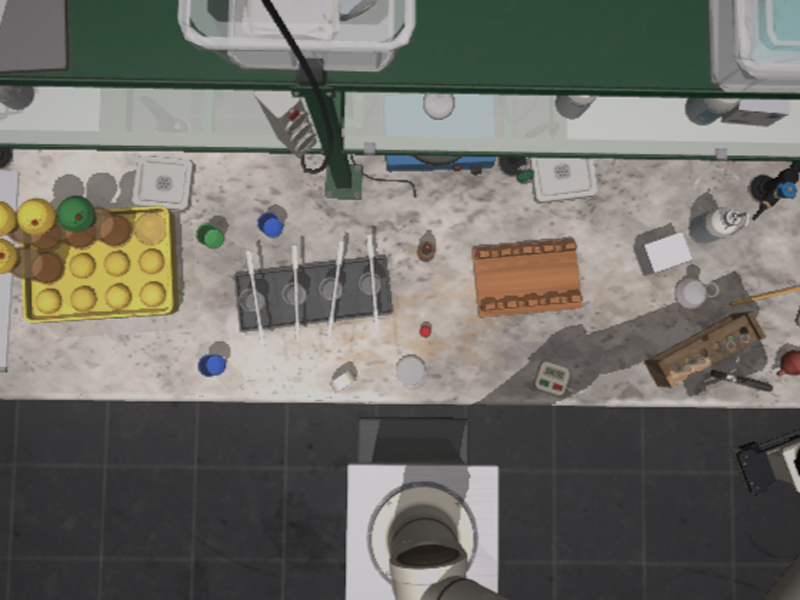

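View pics/side0.png

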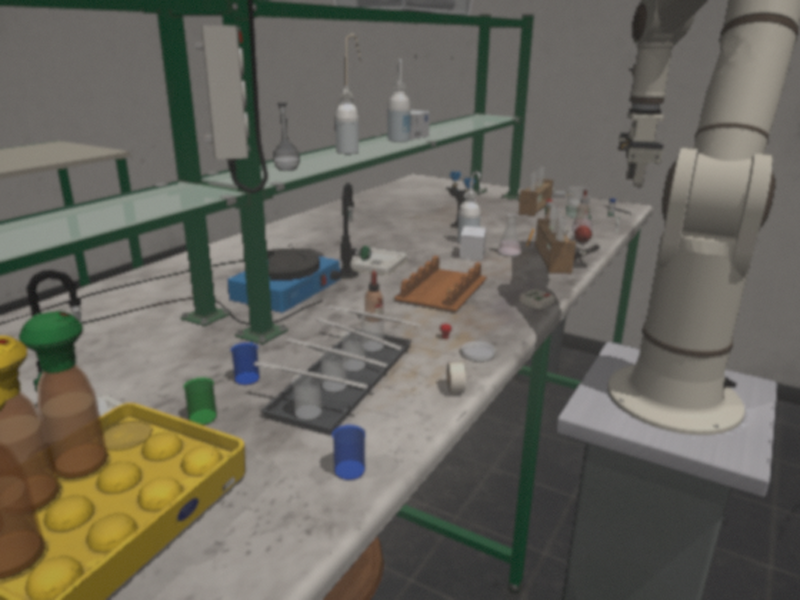

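The top view shows the tray at about (315,292) with four spatulas, and the rest at (527,277). The upright post stands at (340,170). Next I enlarge the tray and the rest.

```bash
python3 - <<'E'
import cv2,pickle
c=pickle.load(open('pics/top0.pkl','rb'));im=c['image'][:,:,::-1]
cv2.imwrite('pics/a.png',cv2.resize(im[150:250,155:285],None,fx=6,fy=6,interpolation=cv2.INTER_CUBIC))
cv2.imwrite('pics/b.png',cv2.resize(im[155:230,320:420],None,fx=8,fy=8,interpolation=cv2.INTER_CUBIC))
E
```

```text
(no output)
```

View pics/a.png

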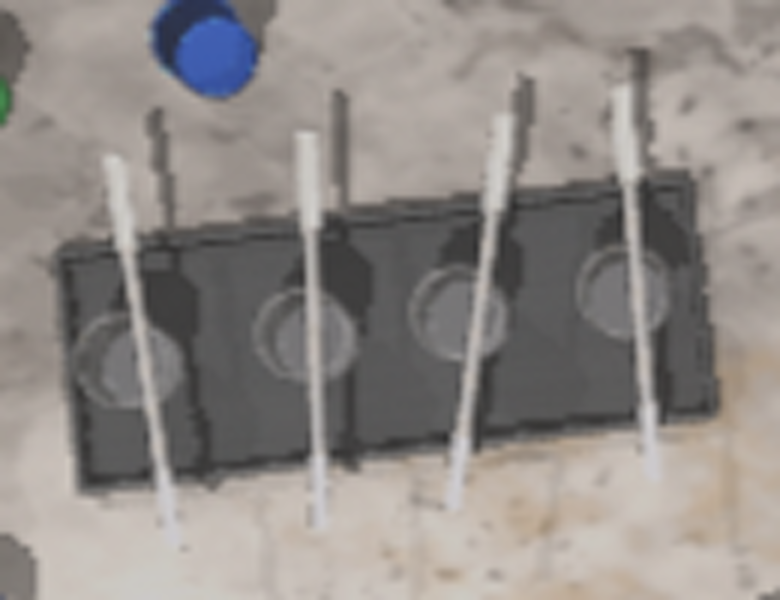

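View pics/b.png

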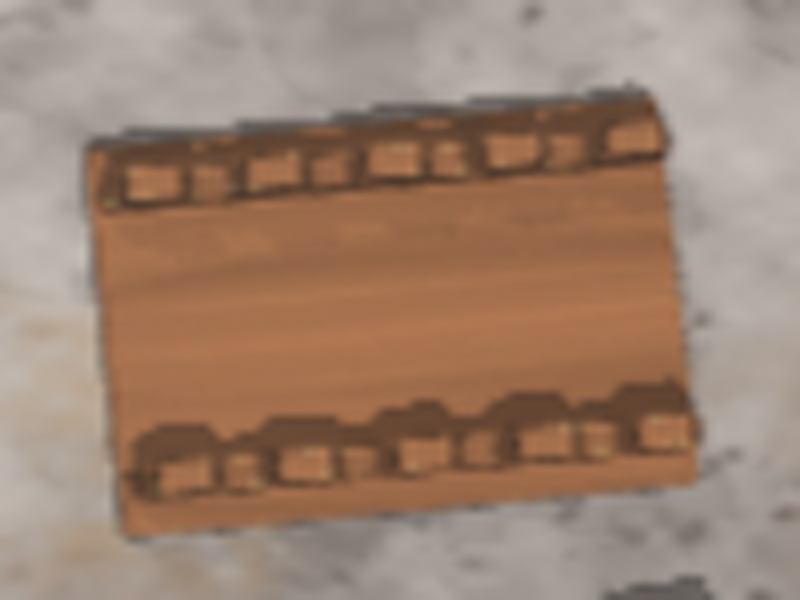

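The crops show four spatulas with ends (crop px) at (112,157)-(175,545), (306,132)-(320,527), (505,115)-(455,508) and (623,85)-(652,478). The rest corners and tooth tops are clear in the second crop. Next I convert these to world positions.

```bash
cat >h.py <<'E'
import numpy as np,pickle
from scipy.optimize import least_squares
def ray(c,u,v,z):
    d=c['R'].T@np.array([(u-c['cx'])/c['fx'],(v-c['cy'])/c['fy'],1]);o=-c['R'].T@c['t']
    return (o+d*(z-o[2])/d[2])[:2]
def proj(c,X):
    p=np.asarray(X)@c['R'].T+c['t'];return np.c_[c['fx']*p[:,0]/p[:,2]+c['cx'],c['fy']*p[:,1]/p[:,2]+c['cy']]
E
python3 - <<'E'
from h import *
c=pickle.load(open('pics/top0.pkl','rb'))
f=lambda p,s,x0,y0:((p[0]+.5)/s-.5+x0,(p[1]+.5)/s-.5+y0)
for a,b in [((112,157),(175,545)),((306,132),(320,527)),((505,115),(455,508)),((623,85),(652,478))]:
    A=ray(c,*f(a,6,155,150),.068);B=ray(c,*f(b,6,155,150),.068);d=A-B
    L=np.hypot(*d);m=(A+B)/2;g=m-d/L*.076
    print('len',L.round(3),'mid',m.round(4),'yaw deg',np.degrees(np.arctan2(d[1],d[0])).round(2),'grip-76',g.round(4))
px=[(90,143),(650,92),(697,482),(122,538)]
X=[(.075,.111,.014),(.075,-.111,.014),(-.075,-.111,.014),(-.075,.111,.014)]
for r,l in ((.055,[(275,170),(395,160),(513,150)]),(-.055,[(305,464),(425,453),(545,441)])):
    px+=l;X+=[(r,y,.05) for y in(.045,0,-.045)]
U=np.array([f(p,8,320,155) for p in px]);X=np.array(X)
def W(q,X):
    k,s=np.cos(q[2]),np.sin(q[2]);return np.c_[X[:,0]*k-X[:,1]*s+q[0],X[:,0]*s+X[:,1]*k+q[1],X[:,2]]
r=least_squares(lambda q:(proj(c,W(q,X))-U).ravel(),[.6,-.2,.0])
print('rest',r.x,np.degrees(r.x[2]),'res px',r.fun.reshape(-1,2).round(2).tolist())
for y in(.0675,.0225,-.0225,-.0675): print('notch',W(r.x,np.array([[0,y,.036]])).round(4),'grip',W(r.x,np.array([[-.076,y,.036]])).round(4))
# check beaker rims at z=.065
for p in [(128,362),(305,335),(460,313),(623,290)]: print('beaker',ray(c,*f(p,6,155,150),.045).round(3))
E
```

```text
len 0.192 mid [0.4939 0.3507] yaw deg 10.76 grip-76 [0.4192 0.3365]
len 0.193 mid [0.5055 0.2686] yaw deg 3.39 grip-76 [0.4297 0.2641]
len 0.194 mid [0.5155 0.1875] yaw deg -6.08 grip-76 [0.4399 0.1956]
len 0.193 mid [0.5312 0.1112] yaw deg 5.12 grip-76 [0.4555 0.1044]
rest [ 0.54854141 -0.21474235  0.10558051] 6.04931760650421 res px [[-1.0, 0.4], [1.05, 0.25], [0.58, 0.21], [-0.09, -0.08], [-0.17, -0.05], [-0.19, -0.16], [0.02, -0.27], [-0.11, -0.13], [-0.05, -0.14], [-0.02, -0.03]]
notch [[ 0.5414 -0.1476  0.036 ]] grip [[ 0.4659 -0.1556  0.036 ]]
notch [[ 0.5462 -0.1924  0.036 ]] grip [[ 0.4706 -0.2004  0.036 ]]
notch [[ 0.5509 -0.2371  0.036 ]] grip [[ 0.4753 -0.2451  0.036 ]]
notch [[ 0.5557 -0.2819  0.036 ]] grip [[ 0.4801 -0.2899  0.036 ]]
beaker [0.489 0.363]
beaker [0.504 0.276]
beaker [0.516 0.199]
beaker [0.529 0.119]
```

>>> carry_out:
  steps:
    - [[0,0,-1.5,0.024,0.03,0,-1],[0,0,-1.5,0.024,0.03,0,-1],[0,0,-1.5,0.024,0.03,0,-1],[0,0,-1.5,0.024,0.03,0,-1],[0,0,-1.5,0.024,0.03,0,-1]]

```text
time_s: 0.52
ee_pos: [0.3464, -0.4578, 0.2513]
tool_rot: [[0.975, 0.22, -0.0], [0.22, -0.975, 0.001], [-0.0, -0.001, -1.0]]
ft_force: [0.4, -0.4, -0.8]
finger_gap: 0.0917
grip_force: 0.0
```

>>> carry_out:
  steps:
    - [[0,0,-1.5,0.024,0.03,0,0.1],[0,0,-1.5,0.024,0.03,0,0.1],[0,0,-1.5,0.024,0.03,0,0.1],[0,0,-1.5,0.024,0.03,0,0.1],[0,0,-1.5,0.024,0.03,0,0.1]]

```text
time_s: 0.93
ee_pos: [0.4664, -0.3078, 0.2515]
tool_rot: [[0.996, 0.091, -0.001], [0.091, -0.996, 0.0], [-0.001, -0.0, -1.0]]
ft_force: [0.6, -0.5, 0.4]
finger_gap: 0.0632
grip_force: 0.0
```

>>> carry_out:
  steps:
    - [[0,0,0,-0.001,0.041,0,0.1],[0,0,0,-0.001,0.041,0,0.1],[0,0,0,-0.001,0.041,0,0.1],[0,0,0,-0.001,0.041,0,0.1],[0,0,0,-0.001,0.041,0,0.1]]

```text
time_s: 1.35
ee_pos: [0.4601, -0.1026, 0.2515]
tool_rot: [[0.996, 0.093, -0.0], [0.093, -0.996, -0.0], [-0.0, 0.0, -1.0]]
ft_force: [0.9, 1.0, 0.1]
finger_gap: 0.0419
grip_force: 0.0
```

>>> carry_out:
  steps:
    - [[0,0,0,-0.001,0.041,0,0.1],[0,0,0,-0.001,0.041,0,0.1],[0,0,0,-0.001,0.041,0,0.1],[0,0,0,-0.001,0.041,0,0.1],[0,0,0,-0.001,0.041,0,0.1]]

```text
time_s: 1.77
ee_pos: [0.4551, 0.1022, 0.2517]
tool_rot: [[0.996, 0.092, 0.0], [0.092, -0.996, -0.001], [0.0, 0.001, -1.0]]
ft_force: [1.1, -0.2, 0.9]
finger_gap: 0.0414
grip_force: 0.0
```

>>> carry_out:
  steps:
    - [[0,0,0,0,0.001,-0.035,0.1],[0,0,0,0,0,-0.035,0.1],[0,0,0,0,0,-0.035,0.1],[0,0,0,0,0,-0.025,0.1],[0,0,0,0,0,0,0.1]]

```text
time_s: 2.18
ee_pos: [0.4517, 0.1006, 0.1172]
tool_rot: [[0.996, 0.094, -0.009], [0.094, -0.996, -0.001], [-0.01, 0.0, -1.0]]
ft_force: [-0.2, -0.4, -0.9]
finger_gap: 0.0414
grip_force: 0.0
```

```bash
cat >snap.py <<'E'
import sys,cv2,pickle,numpy as np
from plant import env
n,x0,x1,y0,y1,s,out=sys.argv[1],*map(int,sys.argv[2:7]),sys.argv[7]
c=env.camera(n);pickle.dump(c,open(f'pics/{out}.pkl','wb'))
cv2.imwrite(f'pics/{out}.png',cv2.resize(c['image'][y0:y1,x0:x1,::-1],None,fx=s,fy=s,interpolation=cv2.INTER_CUBIC))
s=env.state();print(s['ee_pos'].round(4),s['q'].round(2),s['finger_gap'])
E
python3 snap.py side 180 310 205 305 6 s1
```

```text
[0.4533 0.1012 0.1196] [ 0.31  0.43 -0.69  2.1   0.39  0.75 -2.11] 0.041235343834609715
```

View pics/s1.png

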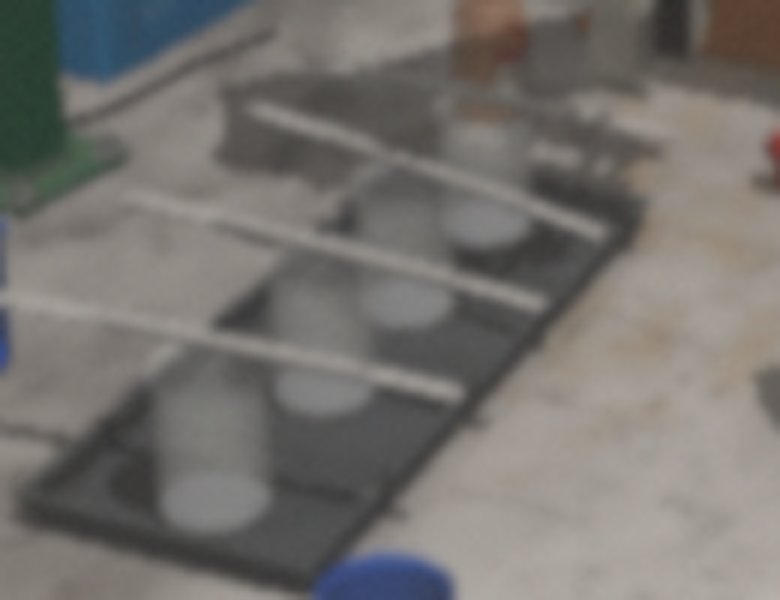

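The side crop shows three spatulas over the nearer beakers, but S4 isn't clear, so I'll check the full frame around the tool.

```bash
python3 - <<'E'
from h import *
import cv2
c=pickle.load(open('pics/s1.pkl','rb'))
print(proj(c,[[.4533,.1012,.0946],[.4555,.1044,.068],[.53,.111,.068]]))
im=c['image'][130:290,190:350,::-1]
cv2.imwrite('pics/s1b.png',cv2.resize(im,(600,600),interpolation=cv2.INTER_CUBIC))
E
```

```text
[[287.40993444 216.10753597]
 [285.91255013 225.58803315]
 [260.76283994 220.29673744]]
```

View pics/s1b.png

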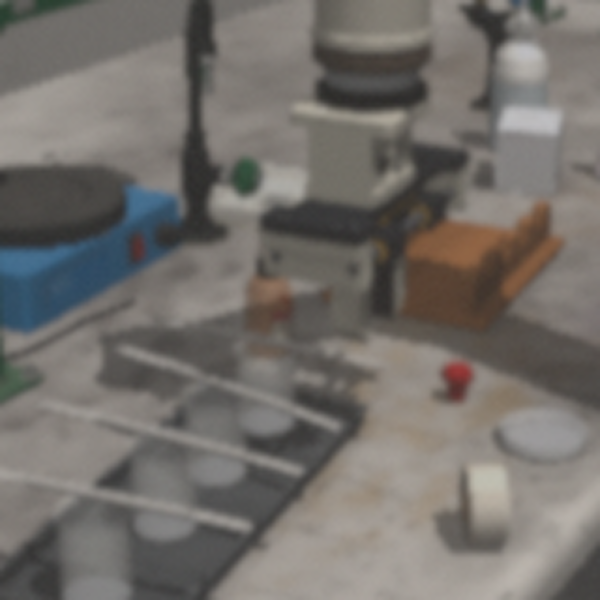

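The gripper is above the near end of S4, which is in the arm's shadow. I'll descend and grip.

>>> carry_out:
  steps:
    - [[0,0,0,0.001,0.003,-0.02,0.1],[0,0,0,0,0,-0.015,0.1],[0,0,0,0,0,-0.0105,0.1],[0,0,0,0,0,0,0.1],[0,0,0,0,0,0,0.1]]

```text
time_s: 2.65
ee_pos: [0.4573, 0.1046, 0.0771]
tool_rot: [[0.996, 0.093, 0.001], [0.093, -0.996, -0.0], [0.001, 0.0, -1.0]]
ft_force: [0.9, 0.4, 1.6]
finger_gap: 0.0414
grip_force: 0.0
```

>>> carry_out:
  steps:
    - [[0,0,0,0,0,0,0.5],[0,0,0,0,0,0,0.6],[0,0,0,0,0,0,0.7],[0,0,0,0,0,0,0.8],[0,0,0,0,0,0,1]]

```text
time_s: 3.07
ee_pos: [0.4571, 0.1044, 0.0766]
tool_rot: [[0.996, 0.093, 0.001], [0.093, -0.996, -0.0], [0.001, 0.0, -1.0]]
ft_force: [0.6, -0.7, 0.5]
finger_gap: 0.0125
grip_force: 0.0
```

>>> carry_out:
  steps:
    - [[0,0,0,0,0,0,1],[0,0,0,0,0,0,1],[0,0,0,0,0,0,1],[0,0,0,0,0,0,1],[0,0,0,0,0,0,1]]

```text
time_s: 3.48
ee_pos: [0.4569, 0.1046, 0.0763]
tool_rot: [[0.996, 0.093, 0.0], [0.093, -0.996, 0.0], [0.0, -0.0, -1.0]]
ft_force: [-0.3, 0.7, 0.4]
finger_gap: 0.008
grip_force: 30.0
```

>>> carry_out:
  steps:
    - [[0,0,0,0,0,0.005,1],[0,0,0,0,0,0.01,1],[0,0,0,0,0,0.02,1],[0,0,0,0,0,0.02,1],[0,0,0,0,0,0.015,1]]

```text
time_s: 3.9
ee_pos: [0.4571, 0.1049, 0.1482]
tool_rot: [[0.996, 0.093, 0.001], [0.093, -0.996, 0.0], [0.001, -0.0, -1.0]]
ft_force: [-0.7, 0.0, -0.2]
finger_gap: 0.0078
grip_force: 30.0
```

```bash
python3 snap.py side 180 330 150 262 5 s2
```

```text
[0.4587 0.1053 0.1505] [ 0.34  0.38 -0.73  2.07  0.35  0.81 -2.08] 0.007966498159805876
```

View pics/s2.png

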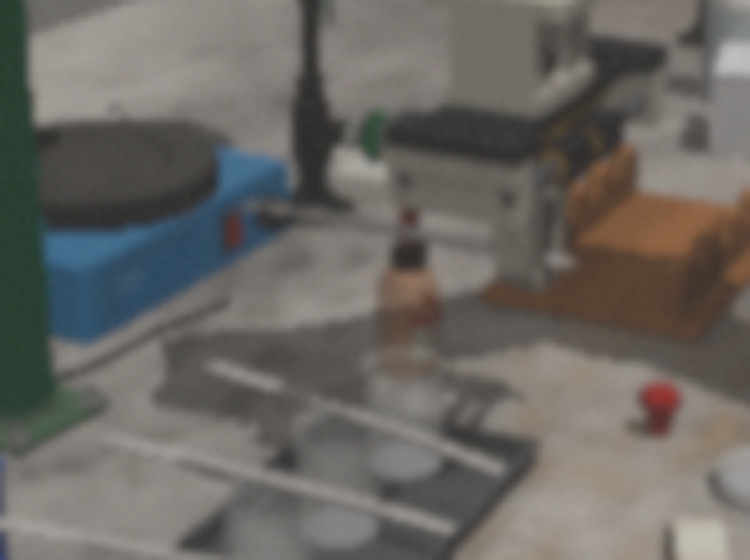

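The spatula is held level, running from (250,205) to (560,260), and the beakers are still standing. Now to the rightmost notch.

>>> carry_out:
  steps:
    - [[0,0,0.1,0.001,-0.018,0.01,1],[0,0,0.1,0.002,-0.03,0.01,1],[0,0,0.1,0.002,-0.036,0.01,1],[0,0,0.1,0.002,-0.036,0.01,1],[0,0,0.1,0.002,-0.036,0,1]]

```text
time_s: 4.37
ee_pos: [0.4668, -0.0529, 0.1885]
tool_rot: [[0.995, 0.103, 0.003], [0.103, -0.995, -0.001], [0.003, 0.001, -1.0]]
ft_force: [0.6, -0.3, -0.2]
finger_gap: 0.008
grip_force: 30.0
```

>>> carry_out:
  steps:
    - [[0,0,0.1,0.002,-0.036,0,1],[0,0,0.1,0.002,-0.036,0,1],[0,0,0,0.002,-0.036,0,1],[0,0,0,0.002,-0.036,0,1],[0,0,0,0.002,-0.036,0,1]]

```text
time_s: 4.78
ee_pos: [0.4754, -0.2333, 0.1867]
tool_rot: [[0.994, 0.105, 0.0], [0.105, -0.994, -0.0], [0.0, 0.0, -1.0]]
ft_force: [-0.2, 0.9, -0.1]
finger_gap: 0.0076
grip_force: 30.0
```

>>> carry_out:
  steps:
    - [[0,0,0,0.002,-0.036,0,1],[0,0,0,0.002,-0.023,-0.01,1],[0,0,0,0,0,-0.03,1],[0,0,0,0,0,-0.03,1],[0,0,0,0,0,-0.025,1]]

```text
time_s: 5.2
ee_pos: [0.4791, -0.2912, 0.09]
tool_rot: [[0.995, 0.103, -0.0], [0.103, -0.995, 0.0], [-0.0, -0.0, -1.0]]
ft_force: [-0.3, -0.7, 0.1]
finger_gap: 0.008
grip_force: 30.0
```

>>> carry_out:
  steps:
    - [[0,0,0,0,0,-0.01,1],[0,0,0,0,0,0,1],[0,0,0,0,0,0,1],[0,0,0,0,0,0,1]]

```text
time_s: 5.53
ee_pos: [0.4812, -0.2908, 0.0829]
tool_rot: [[0.994, 0.105, 0.002], [0.105, -0.994, -0.001], [0.002, 0.001, -1.0]]
ft_force: [-0.2, 0.2, 0.2]
finger_gap: 0.0079
grip_force: 30.0
```

```bash
python3 snap.py side 240 390 150 262 5 s3; python3 snap.py top 320 420 150 230 7 t3
```

```text
[ 0.4813 -0.291   0.0831] [ 0.9   0.59 -0.52  1.89  0.42  0.76 -1.32] 0.008075321044805909
[ 0.4812 -0.291   0.0831] [ 0.9   0.59 -0.52  1.89  0.42  0.76 -1.32] 0.007549909365850373
```

View pics/t3.png

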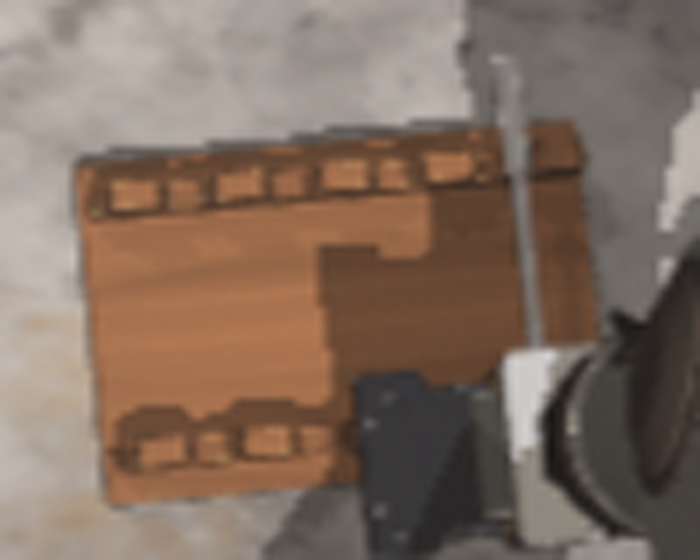

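The far part of the held spatula runs from (502,60) to (533,340), and the notch gap lies near it. I'll check this line against the rest.

```bash
cat >>h.py <<'E'
REST=np.array([.54854,-.21474,.10558])
def inrest(p):
    d=p-REST[:2];k,s=np.cos(REST[2]),np.sin(REST[2]);return np.array([d[0]*k+d[1]*s,-d[0]*s+d[1]*k])
E
python3 - <<'E'
from h import *
c=pickle.load(open('pics/t3.pkl','rb'))
for p in [(502,60),(516,165),(524,250),(533,340)]: print(inrest(ray(c,(p[0]+.5)/7-.5+320,(p[1]+.5)/7-.5+150,.075)).round(4))
print(inrest(np.array([.4812,-.291])))
E
```

```text
[ 0.0938 -0.0663]
[ 0.0491 -0.0673]
[ 0.0132 -0.0668]
[-0.0248 -0.0664]
[-0.0750016 -0.0687388]
```

>>> carry_out:
  steps:
    - [[0,0,0,0.001,0.001,-0.012,1],[0,0,0,0,0,-0.01,1],[0,0,0,0,0,-0.008,1],[0,0,0,0,0,-0.005,1],[0,0,0,0,0,0,1]]

```text
time_s: 6.05
ee_pos: [0.4805, -0.2899, 0.0456]
tool_rot: [[0.994, 0.105, -0.001], [0.105, -0.994, -0.0], [-0.001, 0.0, -1.0]]
ft_force: [-1.1, -0.5, 5.0]
finger_gap: 0.0081
grip_force: 30.0
```

>>> carry_out:
  steps:
    - [[0,0,0,0,0,0,1],[0,0,0,0,0,0,0.8],[0,0,0,0,0,0,0.7],[0,0,0,0,0,0,0.55],[0,0,0,0,0,0,0.5]]

```text
time_s: 6.47
ee_pos: [0.4807, -0.2891, 0.0458]
tool_rot: [[0.994, 0.105, -0.0], [0.105, -0.994, 0.001], [-0.0, -0.001, -1.0]]
ft_force: [-0.6, 0.3, 0.1]
finger_gap: 0.0212
grip_force: 0.0
```

>>> carry_out:
  steps:
    - [[0,0,0,0,0,0,0.5],[0,0,0,0,0,0,0.5],[0,0,0,0,0,0.02,0.5],[0,0,0,0,0,0.04,0.5],[0,0,0,0,0,0.04,0.3]]

```text
time_s: 6.88
ee_pos: [0.4795, -0.2884, 0.1458]
tool_rot: [[0.994, 0.106, -0.003], [0.106, -0.994, 0.003], [-0.003, -0.003, -1.0]]
ft_force: [0.1, -1.6, 0.3]
finger_gap: 0.0261
grip_force: 0.0
```

```bash
python3 snap.py side 280 370 170 238 8 s4
```

```text
[ 0.4847 -0.2907  0.1547] [ 0.95  0.49 -0.58  1.85  0.34  0.88 -1.26] 0.029510098331426402
```

View pics/s4.png

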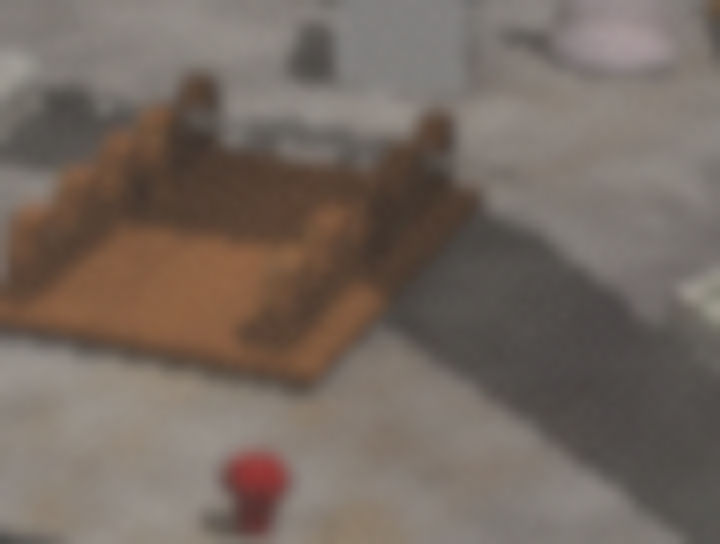

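The seat contact gave 5 N and the spatula stayed when I let go. On the way to S3 I make a half turn, so the last joint stays away from its limit.

>>> carry_out:
  steps:
    - [[0,0,7,-0.002,0.02,0.01,0.1],[0,0,7,-0.002,0.02,0.01,0.1],[0,0,7,-0.002,0.02,0.01,0.1],[0,0,7,-0.002,0.02,0.01,0.1],[0,0,7,-0.002,0.02,0,0.1]]

```text
time_s: 7.35
ee_pos: [0.4719, -0.1889, 0.1881]
tool_rot: [[0.75, 0.661, 0.003], [0.661, -0.75, -0.002], [0.001, 0.003, -1.0]]
ft_force: [0.2, -0.3, 0.3]
finger_gap: 0.0414
grip_force: 0.0
```

>>> carry_out:
  steps:
    - [[0,0,7,-0.002,0.02,0,0.1],[0,0,7,-0.002,0.02,0,0.1],[0,0,7,-0.002,0.02,0,0.1],[0,0,7,-0.002,0.02,0,0.1],[0,0,7,-0.002,0.02,0,0.1]]

```text
time_s: 7.77
ee_pos: [0.4606, -0.0886, 0.1863]
tool_rot: [[0.236, 0.972, 0.0], [0.972, -0.236, -0.001], [-0.0, 0.0, -1.0]]
ft_force: [0.6, -0.9, 0.5]
finger_gap: 0.0411
grip_force: 0.0
```

>>> carry_out:
  steps:
    - [[0,0,7,-0.002,0.02,0,0.1],[0,0,7,-0.002,0.02,0,0.1],[0,0,7,-0.002,0.02,0,0.1],[0,0,7,-0.002,0.02,0,0.1],[0,0,7,-0.002,0.02,0,0.1]]

```text
time_s: 8.18
ee_pos: [0.4506, 0.0113, 0.1864]
tool_rot: [[-0.364, 0.931, 0.0], [0.931, 0.364, -0.0], [-0.001, 0.0, -1.0]]
ft_force: [0.1, 0.2, -0.1]
finger_gap: 0.0415
grip_force: 0.0
```

>>> carry_out:
  steps:
    - [[0,0,7,-0.002,0.02,0,0.1],[0,0,7,-0.002,0.02,0,0.1],[0,0,7,-0.002,0.02,0,0.1],[0,0,7,-0.002,0.02,0,0.1],[0,0,7,-0.002,0.02,0,0.1]]

```text
time_s: 8.6
ee_pos: [0.4407, 0.1113, 0.1863]
tool_rot: [[-0.832, 0.554, 0.001], [0.554, 0.832, -0.0], [-0.001, 0.0, -1.0]]
ft_force: [0.1, 0.2, -0.3]
finger_gap: 0.0411
grip_force: 0.0
```

>>> carry_out:
  steps:
    - [[0,0,7,-0.001,0.02,0,0.1],[0,0,7,-0.001,0.02,0,0.1],[0,0,7,-0.001,0.02,0,0.1],[0,0,7,-0.001,0.02,0,0.1],[0,0,0,0,0,0,0.1]]

```text
time_s: 9.02
ee_pos: [0.4362, 0.1947, 0.1868]
tool_rot: [[-0.996, 0.094, 0.001], [0.094, 0.996, 0.004], [-0.0, 0.004, -1.0]]
ft_force: [1.0, -0.4, 0.1]
finger_gap: 0.0413
grip_force: 0.0
```

```bash
python3 snap.py top 320 420 150 230 7 t4; python3 - <<'E'
from plant import env
import numpy as np
s=env.state();print(np.degrees(np.arctan2(s['tool_rot'][1,0],s['tool_rot'][0,0])),s['time_s'])
E
```

```text
[0.4363 0.1927 0.1864] [ 0.56  0.62 -1.33  2.02  0.7   1.07  0.37] 0.04102100055412631
174.22826951944955 9.0667
```

View pics/t4.png

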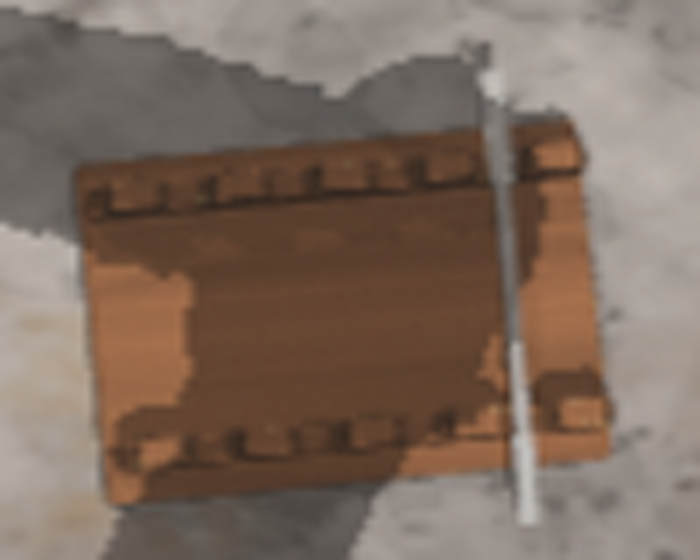

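S4's spatula lies in the rightmost notch, from (488,70) to (528,522). Now down onto S3.

>>> carry_out:
  steps:
    - [[0,0,0,0.0035,0.003,-0.03,0.1],[0,0,0,0,0,-0.03,0.1],[0,0,0,0,0,-0.025,0.1],[0,0,0,0,0,0,0.1],[0,0,0,0,0,0,0.1]]

```text
time_s: 9.48
ee_pos: [0.4397, 0.1924, 0.1008]
tool_rot: [[-0.994, 0.106, -0.002], [0.106, 0.994, -0.001], [0.002, -0.002, -1.0]]
ft_force: [-0.2, -0.1, 0.1]
finger_gap: 0.0412
grip_force: 0.0
```

```bash
python3 - <<'E'
from h import *
from plant import env
s=env.state();print(s['ee_pos'],s['q'].round(2),np.degrees(np.arctan2(s['tool_rot'][1,0],s['tool_rot'][0,0])))
c=pickle.load(open('pics/t4.pkl','rb'))
for p in [(488,70),(528,522)]: print(inrest(ray(c,(p[0]+.5)/7-.5+320,(p[1]+.5)/7-.5+150,.039)).round(4))
E
```

```text
[0.43965769 0.19238884 0.10075122] [ 0.43  0.73 -1.16  2.07  0.85  0.94  0.26] 173.92568545478196
[ 0.0955 -0.0687]
[-0.0996 -0.0647]
```

>>> carry_out:
  steps:
    - [[0,0,0,0,0.003,-0.015,0.1],[0,0,0,0,0,-0.01,0.1],[0,0,0,0,0,0,0.1],[0,0,0,0,0,0,0.5],[0,0,0,0,0,0,0.6]]

```text
time_s: 9.9
ee_pos: [0.4409, 0.1965, 0.0772]
tool_rot: [[-0.995, 0.105, 0.001], [0.105, 0.995, 0.0], [-0.001, 0.0, -1.0]]
ft_force: [-0.4, 0.3, 0.2]
finger_gap: 0.0325
grip_force: 0.0
```

>>> carry_out:
  steps:
    - [[0,0,0,0,0,0,0.7],[0,0,0,0,0,0,0.8],[0,0,0,0,0,0,1],[0,0,0,0,0,0,1],[0,0,0,0,0,0,1]]

```text
time_s: 10.32
ee_pos: [0.4405, 0.1965, 0.0764]
tool_rot: [[-0.995, 0.104, 0.0], [0.104, 0.995, 0.0], [-0.0, 0.0, -1.0]]
ft_force: [-0.9, -0.1, 0.0]
finger_gap: 0.0078
grip_force: 30.0
```

>>> carry_out:
  steps:
    - [[0,0,0,0,0,0,1],[0,0,0,0,0,0,1],[0,0,0,0,0,0,1],[0,0,0,0,0,0,1]]

```text
time_s: 10.65
ee_pos: [0.4404, 0.1966, 0.0762]
tool_rot: [[-0.995, 0.104, 0.0], [0.104, 0.995, 0.0], [-0.0, 0.0, -1.0]]
ft_force: [-0.1, -1.2, 0.3]
finger_gap: 0.0079
grip_force: 30.0
```

>>> carry_out:
  steps:
    - [[0,0,0,0,0,0.005,1],[0,0,0,0,0,0.015,1],[0,0,0,0,0,0.03,1],[0,0,0,0,0,0.03,1],[0,0,0,0,0,0.03,1]]

```text
time_s: 11.07
ee_pos: [0.4395, 0.1966, 0.1874]
tool_rot: [[-0.995, 0.103, -0.002], [0.103, 0.995, -0.0], [0.001, -0.0, -1.0]]
ft_force: [1.2, 0.2, -0.5]
finger_gap: 0.0077
grip_force: 30.0
```

>>> carry_out:
  steps:
    - [[0,0,1,0.003,-0.02,0,1],[0,0,1,0.003,-0.032,0,1],[0,0,1,0.003,-0.036,0,1],[0,0,1,0.003,-0.036,0,1],[0,0,1,0.003,-0.036,0,1]]

```text
time_s: 11.48
ee_pos: [0.455, 0.035, 0.1866]
tool_rot: [[-1.0, 0.015, 0.0], [0.015, 1.0, -0.001], [-0.0, -0.001, -1.0]]
ft_force: [1.1, 1.0, 0.2]
finger_gap: 0.0078
grip_force: 30.0
```

>>> carry_out:
  steps:
    - [[0,0,1,0.003,-0.036,0,1],[0,0,1,0.003,-0.036,0,1],[0,0,1,0.003,-0.036,0,1],[0,0,1,0.003,-0.036,0,1],[0,0,1,0.003,-0.036,0,1]]

```text
time_s: 11.9
ee_pos: [0.4699, -0.1455, 0.1864]
tool_rot: [[-0.997, -0.071, -0.0], [-0.071, 0.997, -0.0], [0.0, -0.0, -1.0]]
ft_force: [0.9, 0.9, -0.3]
finger_gap: 0.0077
grip_force: 30.0
```

>>> carry_out:
  steps:
    - [[0,0,1,0.003,-0.036,0,1],[0,0,1,0.003,-0.036,0,1],[0,0,0,0.001,-0.03,-0.02,1],[0,0,0,0,0,-0.03,1],[0,0,0,0,0,-0.03,1]]

```text
time_s: 12.32
ee_pos: [0.4774, -0.2487, 0.1056]
tool_rot: [[-0.995, -0.099, 0.001], [-0.099, 0.995, -0.001], [-0.001, -0.001, -1.0]]
ft_force: [0.1, 1.3, -0.6]
finger_gap: 0.0078
grip_force: 30.0
```

>>> carry_out:
  steps:
    - [[0,0,0,0,0,-0.02,1],[0,0,0,0,0,0,1],[0,0,0,0,0,0,1],[0,0,0,0,0,0,1]]

```text
time_s: 12.65
ee_pos: [0.4782, -0.2452, 0.0876]
tool_rot: [[-0.994, -0.106, 0.002], [-0.106, 0.994, -0.0], [-0.002, -0.0, -1.0]]
ft_force: [0.3, -0.6, -0.5]
finger_gap: 0.0079
grip_force: 30.0
```

```bash
cat >st.py <<'E'
from h import *
from plant import env
s=env.state();print(s['ee_pos'].round(4),s['q'].round(2),'yaw',np.degrees(np.arctan2(s['tool_rot'][1,0],s['tool_rot'][0,0])).round(2),'rest',inrest(s['ee_pos'][:2]).round(4))
E
python3 st.py
```

```text
[ 0.4782 -0.2452  0.0876] [ 1.3   0.92 -1.23  1.94  1.01  1.09  1.3 ] yaw -173.94 rest [-0.0731 -0.0229]
```

>>> carry_out:
  steps:
    - [[0,0,0,0,0,-0.015,1],[0,0,0,0,0,-0.012,1],[0,0,0,0,0,-0.008,1],[0,0,0,0,0,-0.005,1],[0,0,0,0,0,0,1]]

```text
time_s: 13.07
ee_pos: [0.4771, -0.2457, 0.046]
tool_rot: [[-0.994, -0.105, -0.001], [-0.105, 0.994, -0.001], [0.001, -0.001, -1.0]]
ft_force: [-2.8, -0.7, 4.7]
finger_gap: 0.0083
grip_force: 30.0
```

>>> carry_out:
  steps:
    - [[0,0,0,0,0,0,1],[0,0,0,0,0,0,0.8],[0,0,0,0,0,0,0.7],[0,0,0,0,0,0,0.6],[0,0,0,0,0,0,0.55]]

```text
time_s: 13.48
ee_pos: [0.4774, -0.2454, 0.0461]
tool_rot: [[-0.994, -0.105, 0.0], [-0.105, 0.994, 0.0], [-0.0, 0.0, -1.0]]
ft_force: [-0.0, 0.7, -0.7]
finger_gap: 0.0195
grip_force: 0.0
```

>>> carry_out:
  steps:
    - [[0,0,0,0,0,0,0.55],[0,0,0,0,0,0.01,0.55],[0,0,0,0,0,0.03,0.55],[0,0,0,0,0,0.04,0.55],[0,0,0,0,0,0.04,0.3]]

```text
time_s: 13.9
ee_pos: [0.4767, -0.2448, 0.1676]
tool_rot: [[-0.994, -0.106, -0.001], [-0.106, 0.994, 0.002], [0.001, 0.002, -1.0]]
ft_force: [0.7, -0.5, 0.8]
finger_gap: 0.0238
grip_force: 0.0
```

```bash
python3 st.py
```

```text
[ 0.4767 -0.2448  0.1676] [ 1.37  0.83 -1.35  1.9   0.88  1.2   1.37] yaw -173.91 rest [-0.0746 -0.0223]
```

>>> carry_out:
  steps:
    - [[0,0,-0.2,-0.0037,0.025,0,0.1],[0,0,-0.2,-0.0037,0.039,0,0.1],[0,0,-0.2,-0.0037,0.039,0,0.1],[0,0,-0.2,-0.0037,0.039,0,0.1],[0,0,-0.2,-0.0037,0.039,0,0.1]]

```text
time_s: 14.32
ee_pos: [0.4583, -0.063, 0.1669]
tool_rot: [[-0.996, -0.087, 0.001], [-0.087, 0.996, -0.0], [-0.001, -0.0, -1.0]]
ft_force: [1.0, 0.3, 0.9]
finger_gap: 0.0412
grip_force: 0.0
```

>>> carry_out:
  steps:
    - [[0,0,-0.2,-0.0037,0.039,0,0.1],[0,0,-0.2,-0.0037,0.039,0,0.1],[0,0,-0.2,-0.0037,0.039,0,0.1],[0,0,-0.2,-0.0037,0.039,0,0.1],[0,0,-0.2,-0.0037,0.039,0,0.1]]

```text
time_s: 14.73
ee_pos: [0.4398, 0.1323, 0.1669]
tool_rot: [[-0.998, -0.07, 0.001], [-0.07, 0.998, -0.0], [-0.001, -0.0, -1.0]]
ft_force: [0.6, -0.1, -0.2]
finger_gap: 0.0411
grip_force: 0.0
```

>>> carry_out:
  steps:
    - [[0,0,-0.2,-0.0037,0.039,0,0.1],[0,0,-0.2,-0.0037,0.039,0,0.1],[0,0,-0.3,-0.0037,0.039,0,0.1],[0,0,0,0,0.015,-0.02,0.1],[0,0,0,0,0,-0.02,0.1]]

```text
time_s: 15.15
ee_pos: [0.4288, 0.2689, 0.1283]
tool_rot: [[-0.998, -0.065, 0.004], [-0.065, 0.998, 0.006], [-0.004, 0.005, -1.0]]
ft_force: [-0.3, -1.0, -0.6]
finger_gap: 0.0413
grip_force: 0.0
```

>>> carry_out:
  steps:
    - [[0,0,0,0,0,-0.02,0.1],[0,0,0,0,0,0,0.1],[0,0,0,0,0,0,0.1]]

```text
time_s: 15.4
ee_pos: [0.4285, 0.2626, 0.1063]
tool_rot: [[-0.998, -0.059, -0.002], [-0.059, 0.998, -0.0], [0.002, -0.0, -1.0]]
ft_force: [-0.3, 0.2, 0.3]
finger_gap: 0.0411
grip_force: 0.0
```

```bash
python3 st.py;python3 snap.py top 155 285 150 250 6 t5
```

```text
[0.4285 0.2626 0.1063] [ 0.28  0.76 -1.17  2.01  0.86  0.98  0.3 ] yaw -176.61 rest [-0.0691  0.4873]
[0.4292 0.2628 0.1071] [ 0.28  0.76 -1.17  2.01  0.86  0.98  0.3 ] 0.04141140827786521
```

View pics/t5.png

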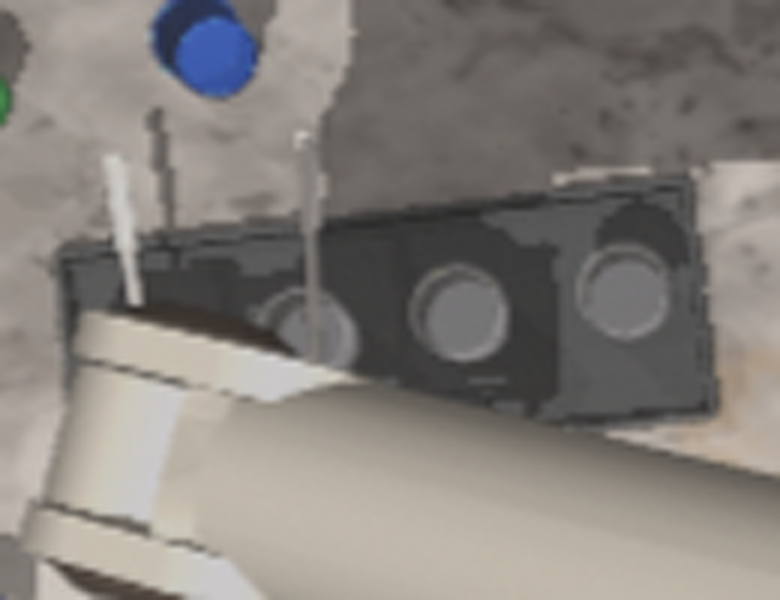

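The two emptied beakers stand exactly where they were, with rims at (460,313) and (623,290). S1 and S2 are unmoved. Now S2.

>>> carry_out:
  steps:
    - [[0,0,0,0.0005,0.0015,-0.02,0.1],[0,0,0,0,0,-0.01,0.1],[0,0,0,0,0,0,0.1],[0,0,0,0,0,0,0.5],[0,0,0,0,0,0,0.6]]

```text
time_s: 15.87
ee_pos: [0.4301, 0.2642, 0.0771]
tool_rot: [[-0.998, -0.058, 0.001], [-0.058, 0.998, 0.001], [-0.001, 0.001, -1.0]]
ft_force: [0.5, -0.1, 0.1]
finger_gap: 0.0322
grip_force: 0.0
```

>>> carry_out:
  steps:
    - [[0,0,0,0,0,0,0.7],[0,0,0,0,0,0,0.8],[0,0,0,0,0,0,1],[0,0,0,0,0,0,1],[0,0,0,0,0,0,1]]

```text
time_s: 16.28
ee_pos: [0.4299, 0.2641, 0.0764]
tool_rot: [[-0.998, -0.058, 0.0], [-0.058, 0.998, 0.0], [-0.0, 0.0, -1.0]]
ft_force: [-0.3, 0.1, 0.6]
finger_gap: 0.0079
grip_force: 30.0
```

>>> carry_out:
  steps:
    - [[0,0,0,0,0,0,1],[0,0,0,0,0,0,1],[0,0,0,0,0,0,1],[0,0,0,0,0,0,1]]

```text
time_s: 16.62
ee_pos: [0.4298, 0.2641, 0.0763]
tool_rot: [[-0.998, -0.058, 0.0], [-0.058, 0.998, 0.0], [-0.0, 0.0, -1.0]]
ft_force: [0.2, -0.5, -0.3]
finger_gap: 0.0077
grip_force: 30.0
```

```bash
python3 st.py
```

```text
[0.4298 0.2641 0.0763] [ 0.24  0.8  -1.11  2.02  0.92  0.94  0.26] yaw -176.67 rest [-0.0677  0.4887]
```

>>> carry_out:
  steps:
    - [[0,0,0,0,0,0.005,1],[0,0,0,0,0,0.015,1],[0,0,0,0,0,0.03,1],[0,0,0,0,0,0.03,1],[0,0,0,0,0,0.02,1]]

```text
time_s: 17.03
ee_pos: [0.4297, 0.2648, 0.1786]
tool_rot: [[-0.998, -0.059, 0.001], [-0.059, 0.998, 0.001], [-0.001, 0.001, -1.0]]
ft_force: [0.3, -0.5, -0.3]
finger_gap: 0.0077
grip_force: 30.0
```

>>> carry_out:
  steps:
    - [[0,0,0.2,0.0033,-0.02,0,1],[0,0,0.2,0.0033,-0.037,0,1],[0,0,0.2,0.0033,-0.037,0,1],[0,0,0.2,0.0033,-0.037,0,1],[0,0,0.2,0.0033,-0.037,0,1]]

```text
time_s: 17.45
ee_pos: [0.4459, 0.0944, 0.1765]
tool_rot: [[-0.997, -0.077, 0.0], [-0.077, 0.997, -0.001], [-0.0, -0.001, -1.0]]
ft_force: [1.3, 0.2, 0.7]
finger_gap: 0.008
grip_force: 30.0
```

>>> carry_out:
  steps:
    - [[0,0,0.2,0.0033,-0.037,0,1],[0,0,0.2,0.0033,-0.037,0,1],[0,0,0.2,0.0033,-0.037,0,1],[0,0,0.2,0.0033,-0.037,0,1],[0,0,0.2,0.0033,-0.037,0,1]]

```text
time_s: 17.87
ee_pos: [0.4623, -0.0911, 0.1765]
tool_rot: [[-0.996, -0.093, -0.0], [-0.093, 0.996, -0.0], [0.0, -0.0, -1.0]]
ft_force: [1.5, 0.2, -1.4]
finger_gap: 0.0078
grip_force: 30.0
```

>>> carry_out:
  steps:
    - [[0,0,0.2,0.0033,-0.037,0,1],[0,0,0.2,0.0033,-0.037,0,1],[0,0,0.3,0.0033,-0.037,-0.01,1],[0,0,0,0,0,-0.03,1],[0,0,0,0,0,-0.03,1]]

```text
time_s: 18.28
ee_pos: [0.4733, -0.2037, 0.106]
tool_rot: [[-0.995, -0.098, 0.002], [-0.098, 0.995, -0.001], [-0.002, -0.001, -1.0]]
ft_force: [-0.1, 0.0, -0.7]
finger_gap: 0.0079
grip_force: 30.0
```

>>> carry_out:
  steps:
    - [[0,0,0,0,0,-0.02,1],[0,0,0,0,0,0,1],[0,0,0,0,0,0,1],[0,0,0,0,0,0,1]]

```text
time_s: 18.62
ee_pos: [0.4735, -0.1996, 0.0875]
tool_rot: [[-0.994, -0.106, 0.001], [-0.106, 0.994, -0.0], [-0.001, -0.0, -1.0]]
ft_force: [0.9, -0.5, -0.2]
finger_gap: 0.0081
grip_force: 30.0
```

```bash
python3 st.py;python3 snap.py top 320 420 150 230 7 t6
```

```text
[ 0.4735 -0.1996  0.0875] [ 1.25  0.88 -1.24  2.    1.    1.05  1.21] yaw -173.93 rest [-0.073   0.0229]
[ 0.4737 -0.1998  0.0878] [ 1.25  0.88 -1.24  2.    1.    1.05  1.21] 0.007894765473646148
```

View pics/t6.png

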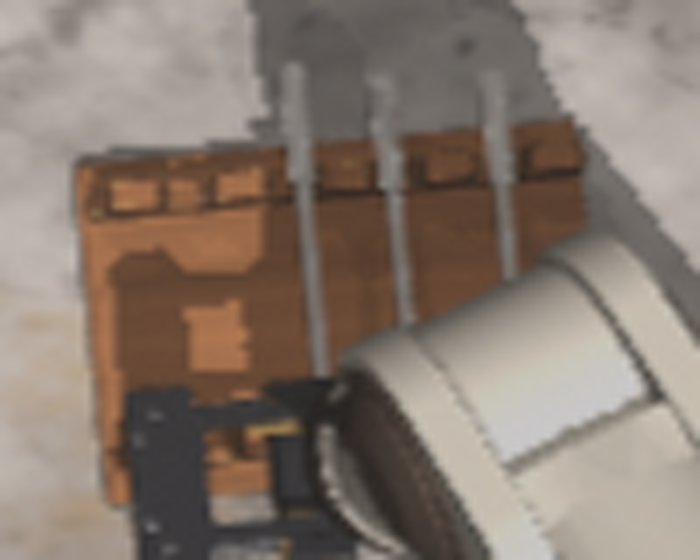

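The two placed spatulas lie in the third and fourth notches, with far ends at (385,80) and (495,72). The held one is at (293,65), above the second notch. Now lowering.

>>> carry_out:
  steps:
    - [[0,0,0,0,0,-0.015,1],[0,0,0,0,0,-0.012,1],[0,0,0,0,0,-0.008,1],[0,0,0,0,0,-0.005,1],[0,0,0,0,0,0,1]]

```text
time_s: 19.08
ee_pos: [0.4727, -0.2003, 0.0465]
tool_rot: [[-0.994, -0.105, -0.001], [-0.105, 0.994, -0.001], [0.001, -0.001, -1.0]]
ft_force: [-1.8, -2.1, 4.2]
finger_gap: 0.0077
grip_force: 30.0
```

>>> carry_out:
  steps:
    - [[0,0,0,0,0,0,1],[0,0,0,0,0,0,0.8],[0,0,0,0,0,0,0.7],[0,0,0,0,0,0,0.6],[0,0,0,0,0,0,0.55]]

```text
time_s: 19.5
ee_pos: [0.4728, -0.1999, 0.0462]
tool_rot: [[-0.994, -0.105, 0.0], [-0.105, 0.994, 0.0], [-0.0, 0.0, -1.0]]
ft_force: [-1.2, -0.6, 1.0]
finger_gap: 0.0195
grip_force: 0.0
```

>>> carry_out:
  steps:
    - [[0,0,0,0,0,0,0.55],[0,0,0,0,0,0.01,0.55],[0,0,0,0,0,0.03,0.55],[0,0,0,0,0,0.04,0.55],[0,0,0,0,0,0.04,0.3]]

```text
time_s: 19.92
ee_pos: [0.4719, -0.1992, 0.1676]
tool_rot: [[-0.994, -0.106, -0.002], [-0.106, 0.994, 0.002], [0.001, 0.002, -1.0]]
ft_force: [1.1, -1.2, 0.9]
finger_gap: 0.0238
grip_force: 0.0
```

```bash
python3 st.py
```

```text
[ 0.4719 -0.1992  0.1676] [ 1.33  0.79 -1.36  1.95  0.86  1.16  1.29] yaw -173.9 rest [-0.0745  0.0235]
```

>>> carry_out:
  steps:
    - [[0,0,0.3,-0.0038,0.03,0,0.1],[0,0,0.3,-0.0038,0.039,0,0.1],[0,0,0.3,-0.0038,0.039,0,0.1],[0,0,0.3,-0.0038,0.039,0,0.1],[0,0,0.3,-0.0038,0.039,0,0.1]]

```text
time_s: 20.33
ee_pos: [0.4531, -0.0125, 0.1669]
tool_rot: [[-0.991, -0.131, 0.001], [-0.131, 0.991, -0.0], [-0.001, -0.0, -1.0]]
ft_force: [1.0, -0.1, -0.1]
finger_gap: 0.0416
grip_force: 0.0
```

>>> carry_out:
  steps:
    - [[0,0,0.3,-0.0038,0.039,0,0.1],[0,0,0.3,-0.0038,0.039,0,0.1],[0,0,0.3,-0.0038,0.039,0,0.1],[0,0,0.3,-0.0038,0.039,0,0.1],[0,0,0.3,-0.0038,0.039,0,0.1]]

```text
time_s: 20.75
ee_pos: [0.4341, 0.1829, 0.1669]
tool_rot: [[-0.988, -0.157, 0.001], [-0.157, 0.988, -0.0], [-0.001, -0.0, -1.0]]
ft_force: [1.1, -0.1, 0.0]
finger_gap: 0.0415
grip_force: 0.0
```

>>> carry_out:
  steps:
    - [[0,0,0.4,-0.0038,0.039,0,0.1],[0,0,0.4,-0.0038,0.039,0,0.1],[0,0,0.4,-0.0038,0.039,0,0.1],[0,0,0.4,-0.0038,0.038,0,0.1],[0,0,0,0,0,-0.02,0.1]]

```text
time_s: 21.17
ee_pos: [0.4174, 0.3474, 0.1514]
tool_rot: [[-0.981, -0.194, 0.005], [-0.194, 0.981, 0.012], [-0.007, 0.011, -1.0]]
ft_force: [0.2, 2.2, 0.9]
finger_gap: 0.0413
grip_force: 0.0
```

>>> carry_out:
  steps:
    - [[0,0,0,0,0,-0.02,0.1],[0,0,0,0,0,-0.02,0.1],[0,0,0,0,0,0,0.1],[0,0,0,0,0,0,0.1]]

```text
time_s: 21.5
ee_pos: [0.4187, 0.3359, 0.1062]
tool_rot: [[-0.983, -0.185, -0.002], [-0.185, 0.983, -0.001], [0.002, -0.0, -1.0]]
ft_force: [0.7, 0.2, 0.1]
finger_gap: 0.0414
grip_force: 0.0
```

```bash
python3 st.py
```

```text
[0.4187 0.3359 0.1062] [ 0.12  0.8  -1.15  1.93  0.87  1.02  0.32] yaw -169.32 rest [-0.0711  0.5612]
```

>>> carry_out:
  steps:
    - [[0,0,0,0,0.0005,-0.02,0.1],[0,0,0,0,0,-0.01,0.1],[0,0,0,0,0,0,0.1],[0,0,0,0,0,0,0.5],[0,0,0,0,0,0,0.6]]

```text
time_s: 21.92
ee_pos: [0.4198, 0.3369, 0.0773]
tool_rot: [[-0.983, -0.184, 0.001], [-0.184, 0.983, 0.001], [-0.001, 0.001, -1.0]]
ft_force: [0.8, 0.1, -0.8]
finger_gap: 0.0322
grip_force: 0.0
```

>>> carry_out:
  steps:
    - [[0,0,0,0,0,0,0.7],[0,0,0,0,0,0,0.8],[0,0,0,0,0,0,1],[0,0,0,0,0,0,1],[0,0,0,0,0,0,1]]

```text
time_s: 22.33
ee_pos: [0.4196, 0.3366, 0.0764]
tool_rot: [[-0.983, -0.184, 0.0], [-0.184, 0.983, 0.0], [-0.0, 0.0, -1.0]]
ft_force: [-0.3, -0.5, 1.4]
finger_gap: 0.0082
grip_force: 30.0
```

>>> carry_out:
  steps:
    - [[0,0,0,0,0,0,1],[0,0,0,0,0,0,1],[0,0,0,0,0,0,1],[0,0,0,0,0,0,1]]

```text
time_s: 22.67
ee_pos: [0.4195, 0.3366, 0.0763]
tool_rot: [[-0.983, -0.185, 0.0], [-0.185, 0.983, 0.0], [-0.0, 0.0, -1.0]]
ft_force: [-0.1, 0.3, 0.9]
finger_gap: 0.0081
grip_force: 30.0
```

```bash
python3 st.py
```

```text
[0.4195 0.3366 0.0763] [ 0.09  0.84 -1.1   1.94  0.92  0.98  0.29] yaw -169.37 rest [-0.0703  0.5618]
```

>>> carry_out:
  steps:
    - [[0,0,0,0,0,0.005,1],[0,0,0,0,0,0.015,1],[0,0,0,0,0,0.03,1],[0,0,0,0,0,0.03,1],[0,0,0,0,0,0.02,1]]

```text
time_s: 23.08
ee_pos: [0.4194, 0.3376, 0.1797]
tool_rot: [[-0.983, -0.185, 0.001], [-0.185, 0.983, 0.002], [-0.002, 0.002, -1.0]]
ft_force: [0.0, 0.5, 0.0]
finger_gap: 0.0079
grip_force: 30.0
```

>>> carry_out:
  steps:
    - [[0,0,-0.33,0.0035,-0.024,0,1],[0,0,-0.33,0.0035,-0.036,0,1],[0,0,-0.33,0.0035,-0.036,0,1],[0,0,-0.33,0.0035,-0.036,0,1],[0,0,-0.33,0.0035,-0.036,0,1]]

```text
time_s: 23.5
ee_pos: [0.4368, 0.1672, 0.1773]
tool_rot: [[-0.988, -0.157, 0.001], [-0.157, 0.988, -0.001], [-0.001, -0.001, -1.0]]
ft_force: [0.1, -0.3, -0.1]
finger_gap: 0.008
grip_force: 30.0
```

>>> carry_out:
  steps:
    - [[0,0,-0.33,0.0035,-0.036,0,1],[0,0,-0.33,0.0035,-0.036,0,1],[0,0,-0.33,0.0035,-0.036,0,1],[0,0,-0.33,0.0035,-0.036,0,1],[0,0,-0.33,0.0035,-0.036,0,1]]

```text
time_s: 23.92
ee_pos: [0.4543, -0.0133, 0.1773]
tool_rot: [[-0.992, -0.128, 0.001], [-0.128, 0.992, -0.001], [-0.001, -0.001, -1.0]]
ft_force: [1.0, -0.4, -0.5]
finger_gap: 0.0079
grip_force: 30.0
```

>>> carry_out:
  steps:
    - [[0,0,-0.33,0.0035,-0.036,0,1],[0,0,-0.33,0.0035,-0.036,0,1],[0,0,-0.33,0.0035,-0.036,0,1],[0,0,-0.33,0.003,-0.036,-0.02,1],[0,0,0,0,0,-0.03,1]]

```text
time_s: 24.33
ee_pos: [0.4705, -0.1648, 0.1279]
tool_rot: [[-0.996, -0.093, 0.004], [-0.093, 0.996, -0.006], [-0.004, -0.006, -1.0]]
ft_force: [1.8, -0.9, -1.3]
finger_gap: 0.0077
grip_force: 30.0
```

>>> carry_out:
  steps:
    - [[0,0,0,0,0,-0.025,1],[0,0,0,0,0,-0.015,1],[0,0,0,0,0,0,1],[0,0,0,0,0,0,1],[0,0,0,0,0,0,1]]

```text
time_s: 24.75
ee_pos: [0.4689, -0.1553, 0.0878]
tool_rot: [[-0.994, -0.105, 0.002], [-0.105, 0.994, -0.0], [-0.002, -0.001, -1.0]]
ft_force: [-0.1, 0.9, -1.2]
finger_gap: 0.0079
grip_force: 30.0
```

```bash
python3 st.py
```

```text
[ 0.4689 -0.1553  0.0878] [ 1.19  0.85 -1.23  2.04  0.98  1.02  1.12] yaw -173.95 rest [-0.0729  0.0675]
```

Dead on. I'll lower, release, rise and back off, then check.

>>> carry_out:
  steps:
    - [[0,0,0,0,0,-0.015,1],[0,0,0,0,0,-0.012,1],[0,0,0,0,0,-0.008,1],[0,0,0,0,0,-0.005,1],[0,0,0,0,0,0,1]]

```text
time_s: 25.17
ee_pos: [0.4681, -0.1556, 0.0465]
tool_rot: [[-0.994, -0.105, -0.0], [-0.105, 0.994, -0.001], [0.0, -0.001, -1.0]]
ft_force: [-2.0, -0.5, 5.3]
finger_gap: 0.008
grip_force: 30.0
```

>>> carry_out:
  steps:
    - [[0,0,0,0,0,0,1],[0,0,0,0,0,0,0.8],[0,0,0,0,0,0,0.7],[0,0,0,0,0,0,0.6],[0,0,0,0,0,0,0.55]]

```text
time_s: 25.58
ee_pos: [0.4681, -0.1554, 0.0463]
tool_rot: [[-0.995, -0.105, 0.0], [-0.105, 0.995, 0.0], [-0.0, 0.0, -1.0]]
ft_force: [0.3, -0.8, -0.5]
finger_gap: 0.0192
grip_force: 0.0
```

>>> carry_out:
  steps:
    - [[0,0,0,0,0,0,0.55],[0,0,0,0,0,0.01,0.55],[0,0,0,0,0,0.03,0.55],[0,0,0,0,0,0.04,0.55],[0,0,0,0,0,0.04,0.3]]

```text
time_s: 26.0
ee_pos: [0.4671, -0.1547, 0.1676]
tool_rot: [[-0.994, -0.106, -0.002], [-0.106, 0.994, 0.001], [0.002, 0.002, -1.0]]
ft_force: [0.6, -0.1, -0.7]
finger_gap: 0.0241
grip_force: 0.0
```

>>> carry_out:
  steps:
    - [[0,0,0,-0.002,0.036,0,0.3],[0,0,0,-0.002,0.036,0,0.3],[0,0,0,-0.002,0.036,0,0.3],[0,0,0,-0.002,0.036,0,0.3],[0,0,0,-0.002,0.036,0,0.3]]

```text
time_s: 26.42
ee_pos: [0.4575, 0.0259, 0.167]
tool_rot: [[-0.995, -0.104, 0.001], [-0.104, 0.995, -0.0], [-0.001, -0.0, -1.0]]
ft_force: [-0.0, 0.4, -0.1]
finger_gap: 0.0319
grip_force: 0.0
```

>>> carry_out:
  steps:
    - [[0,0,0,-0.002,0.036,0,0.3],[0,0,0,-0.002,0.02,0,0.3],[0,0,0,0,0,0,0.3],[0,0,0,0,0,0,0.3],[0,0,0,0,0,0,0.3]]

```text
time_s: 26.83
ee_pos: [0.454, 0.0798, 0.1664]
tool_rot: [[-0.995, -0.105, -0.0], [-0.105, 0.994, -0.001], [0.0, -0.001, -1.0]]
ft_force: [0.1, -0.3, -0.3]
finger_gap: 0.032
grip_force: 0.0
```

```bash
python3 snap.py top 155 425 135 255 2 t7;python3 snap.py side 280 370 170 238 4 s7
python3 - <<'E'
import cv2,numpy as np,pickle
c=pickle.load(open('pics/t7.pkl','rb'))['image'][:,:,::-1];d=pickle.load(open('pics/s7.pkl','rb'))['image'][:,:,::-1]
f=lambda i,s:cv2.resize(i,s,interpolation=cv2.INTER_CUBIC)
a=f(c[150:230,320:420],(400,320));b=f(d[170:238,280:370],(400,320));e=f(c[150:250,155:285],(364,280));g=f(d[190:300,180:310],(331,280))
bot=np.zeros((280,800,3),np.uint8);bot[:,:364]=e;bot[:,400:731]=g
cv2.imwrite('pics/fin.png',np.vstack([np.hstack([a,b]),bot]))
E
```

```text
[0.4541 0.0793 0.1662] [ 0.82  0.67 -1.36  2.07  0.77  1.06  0.75] 0.03227502833898901
[0.4541 0.0791 0.1661] [ 0.82  0.67 -1.36  2.07  0.77  1.06  0.75] 0.03196966937118415
```

View pics/fin.png

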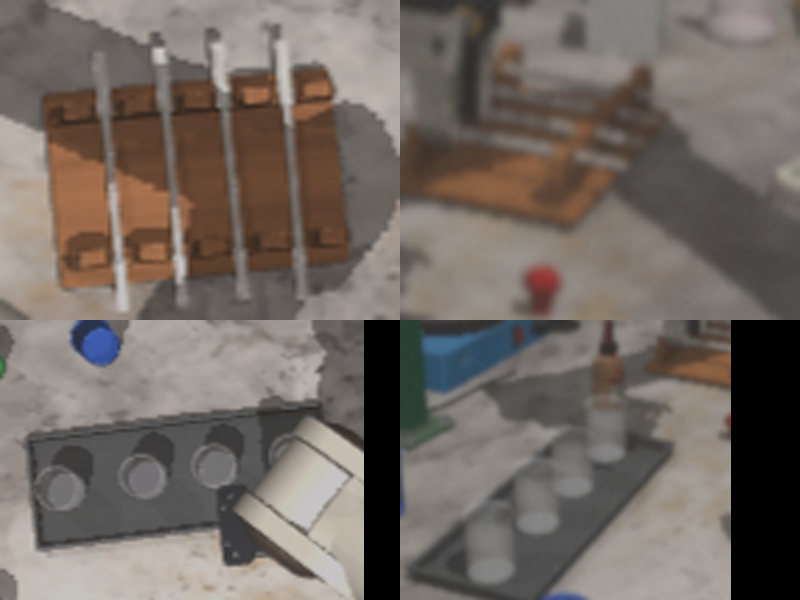

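The top view shows one spatula in each of the four notches, parallel and spanning both rails, with far ends at (98,57), (160,45), (215,40) and (280,40). The side view shows all four beakers standing in the tray in their places, and nothing is touching the robot.

```bash
python3 -c "
from plant import env
print(env.close_job())"
```

```text
the job is handed in; nothing more can be done
None
```

All four spatulas lie in the rest, one to a notch and in the same left-to-right order as their beakers; the beakers still stand in their places, and the job is handed in, with no verdict returned.

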